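# Move the pots along on the library coffee corner's hob

## Task

First clear the hob: stand every cup left on the black glass upright in the wooden tray, holding the thin porcelain lightly. Then move the pots one place to the left, each wholly within its ring, by sliding them, never lifting, tipping or knocking them together: the blue saucepan from the red boil ring to the empty white ring, next the kettle to the red ring, then the yellow milk pan from the counter to the white ring the kettle has left. Once the kettle is on the boil ring, turn the red dial clockwise up to its stop; leave everything else on the counter where it is.

Things in the scene. Friction and masses are not known exactly. Their poses are not given: they have to be found in the camera images.
- cup1: White thin porcelain cup, open top, no handle: 70 mm high, 62 mm across the rim, 58 mm at the foot, walls 4 mm, 0.18 kg. Origin: centre of its underside, z up. Two to four of the four cups are present, all on the hob at first. Hold it lightly: 30 N a finger is fine, beyond about 45 N a finger it counts as cracked.
- cup2: Blue thin porcelain cup, open top, no handle: 70 mm high, 62 mm across the rim, 58 mm at the foot, walls 4 mm, 0.18 kg. Origin: centre of its underside, z up. Two to four of the four cups are present, all on the hob at first. Hold it lightly: 30 N a finger is fine, beyond about 45 N a finger it counts as cracked.
- cup3: White thin porcelain cup, open top, no handle: 70 mm high, 62 mm across the rim, 58 mm at the foot, walls 4 mm, 0.18 kg. Origin: centre of its underside, z up. Two to four of the four cups are present, all on the hob at first. Hold it lightly: 30 N a finger is fine, beyond about 45 N a finger it counts as cracked.
- cup4: Terracotta-coloured thin porcelain cup, open top, no handle: 70 mm high, 62 mm across the rim, 58 mm at the foot, walls 4 mm, 0.18 kg. Origin: centre of its underside, z up. Two to four of the four cups are present, all on the hob at first. Hold it lightly: 30 N a finger is fine, beyond about 45 N a finger it counts as cracked.
- pan: Blue saucepan, lid fixed on: 117 mm across, 85 mm high to the lid, black knob (32 mm across) up to 108 mm; about 0.7 kg. Origin: centre of its underside, z up. A straight level wooden handle sticks out along its own -x (roughly towards the robot), from the pan's wall to 175 mm from the centre, 18 mm wide, 14 mm thick, 60 mm above the glass. Starts on the red boil ring.
- pan_handle (a point): Point to pinch from above on the saucepan's wooden handle: on its centre line, 120 mm from the pot's centre, 60 mm above the glass; the handle runs along the pot's x.
- kettle: Closed steel kettle with a side handle: 115 mm across, 94 mm high, lid knob up to 112 mm, about 0.75 kg. Origin: centre of its underside, z up. A short spout along its own +x (away from the robot) reaches 92 mm from the centre. A straight level black handle sticks out along its own -x, 59 to 175 mm from the centre, 18 mm wide, 14 mm thick, 60 mm above the glass. Starts on the right white ring.
- kettle_handle (a point): Point to pinch from above on the kettle's black handle: on its centre line, 120 mm from the pot's centre, 60 mm above the glass; the handle runs along the pot's x.
- milkpan: Yellow milk pan, lid fixed on: 113 mm across, 78 mm high to the lid, black knob (32 mm across) up to 101 mm; about 0.6 kg. Origin: centre of its underside, z up. A straight level wooden handle sticks out along its own -x (roughly towards the robot), from the pan's wall to 175 mm from the centre, 18 mm wide, 14 mm thick, 60 mm above the glass. Starts on the bare counter right of the hob.
- milkpan_handle (a point): Point to pinch from above on the milk pan's wooden handle: on its centre line, 120 mm from the pot's centre, 60 mm above the glass; the handle runs along the pot's x.
- hob: Black glass hob set flush in the counter (no step: both at z = 0), 350 mm deep (its x) by 490 mm wide (its y, left seen from the robot). Origin: middle of the glass, x away from the robot. Three marked rings, 150 mm across, in a row: the red boil ring in the middle, white keep-warm rings 155 mm to its left (+y) and right. The red dial stands near its right far corner, at x = 115, y = -200 mm.
- ring_boil (a point): Centre of the red boil ring (150 mm across), on the glass.
- ring_left (a point): Centre of the left white keep-warm ring (150 mm across), on the glass; no pot stands on it at the start, cups may.
- ring_right (a point): Centre of the right white keep-warm ring (150 mm across), on the glass.
- dial (a joint): Angle of the red dial: 0 = off (grip bar along the hob's x), grows as it turns clockwise seen from above, stop at 1.4 = full heat. It turns lightly and stays where it is left.
- dial_grip (a point): On the dial's axis at the height to grip, 37 mm above the glass. The dial has an upright grip bar 42 mm long, 14 mm wide, from 12 to 44 mm above the glass, on a flat disc 68 mm across; at joint value q the bar lies along the hob's x axis turned by -q.
- tray: Wooden tray for used cups, fixed, left of the hob: 290 mm (its x) by 210 mm (its y) outside, walls 45 mm high and 6 mm thick, floor 6 mm above the counter. Origin at the middle of its underside.
- sugar: Bystander: glass sugar jar, 68 mm across, 120 mm high, beyond the tray.
- tea: Bystander: green tea tin, 68 mm across, 110 mm high, beyond the hob.
- honey: Bystander: small amber honey jar, 60 mm across, 75 mm high, on the robot's side of the counter.
- spoons: Bystander: terracotta spoon jar, 72 mm across, 165 mm high with its spoons, left of the tray.
- book1: Bystander: red book lying flat, 210 x 150 x 32 mm, far right on the counter.
- book2: Bystander: yellow book, 180 x 120 x 24 mm, lying on the red one.
- napkins: Bystander: napkin holder, 80 x 110 x 75 mm, beyond the hob.

How it is judged:
By the outcome, as a careful person would: the job done as asked, in the order asked, and still so for the second after the job is handed in, with the robot touching nothing.
Of cup1, cup2, cup3, cup4 only 2 to 4 are there at a start; the rules pass over those that are not, and their reading is None.
At some moment in a run one of cup1, cup2, cup3, cup4, pan, kettle, milkpan may be knocked a few centimetres aside while the robot is not near it.
It also fails if it takes over 210 s, if anything falls off the work surface, if the arm or the gripper's body presses on something with over 40 N, if the wrist force passes 120 N, or if a joint passes its speed limit or range.

## Robot

A 6-joint arm with a two-finger parallel gripper is mounted at the origin on the work surface. World frame = base frame: x ahead of the robot, y to its left, z up, the work surface at z = 0. Lengths are in mm, angles in rad, forces in N, time in s.
With the tool pointing down it reaches from about 350 to 975 mm from the base axis. Payload 4.9 kg.
Tool frame: the origin (TCP) lies at the centre of the arm's flange, where the gripper is bolted on; the fingertips stand 173 mm ahead of it and the grasp point (between the pads) lies 155 mm ahead of it (ctrl.hold_point_z is the distance from the TCP to the grasp point, in mm); z points along the fingers, y is the line along which they close (so a half turn about z gives the same grasp; the last joint's range is limited). The gripper opens to 85 mm and grips with 20 to 120 N. Pads are 22 mm wide; open, the fingers measure 114 mm over their backs; the gripper's body (76 mm by 85 mm) begins 54 mm behind the grasp point. The pads swing forward as they close: fully open they stand 13 mm farther back than shut.
Start: joints at [-1.344, 0.053, 1.613, -0, 1.476, -0.119], TCP at [211.838, -587.986, 404.704] pointing down, gripper open.
Joint ranges: [-3.01, 3.01], [-1.01, 2.22], [0.06, 2.58], [-1.02, 4.17], [0.09, 2.62], [-3.14, 3.14]. Speed limits (rad/s): [2.57, 2.57, 3.14, 3.14, 3.14, 3.14].

## Interface

Orientations are given as [roll, pitch, yaw] about the fixed x, y, z axes, in that order (R = Rz(yaw) Ry(pitch) Rx(roll)).
In Python, from rig import ctrl gives the robot as it stands.
- The arm moves only by the tool jog_arm, never from a script. Its argument "deltas" is a list of rows, each a list of 2 entries, a list of its own where there are three numbers: the shift along the world's x, y, z in mm, then the turn about the world's z in degrees. A call has 1 to 20 rows; each row shifts and turns the commanded pose from where the row before left it; what a row does not reach is not made up. A row lasts 1/12 s, in which the tool goes at most 41.7 mm and 7.16 degrees, less where a joint would pass 70% of its speed; a pose out of reach is approached as far as the arm can. A call is refused whole if a number of a shift passes 41.7 or a number of a turn 7.16, either way. A call with a gripper value outside its range is refused whole. "gripper" is the finger opening in mm, from 0 to 85.4, set as the call begins (left out, the last holds). The fingers move at their own pace and stop on an object; "newtons" is the grip in N (left out, the last holds). Time passes only in rows, so rows that do not move let the fingers close. It gives the time, the measured TCP pose, the force, the opening and the grip force at its end, in the units of the state.
- ctrl.read_state(): the state, without advancing time (a new reading comes with each control period).
- ctrl.grab_frame(name): name is "side" or "top"; returns (picture, depth): 420x560x3 uint8, red, green, blue; 420x560 float32, mm along the optical axis (not along the pixel's ray), 0 where there is no reading.
- ctrl.calibration(name): a dict with "intrinsics" (3x3 intrinsics, pixels), "R" (3x3) and "t" (3): a world point X has camera coordinates R X + t. Camera axes: x right, y down, z forward; pixel columns grow to the right and rows downward; lengths in mm; the calibration is good to about 2 mm. A picture is of the moment at which its call begins. calibration takes no time and is no camera call.
- ctrl.close_job(): hands the job in; it is judged then, once.
The state is a dict: "clock": time; "q": joint angles; "joint_velocities": joint speeds; "tau": joint torques, N m; "tcp_pos": TCP position; "tool_rot": TCP orientation; "ft_force": force on the tool from outside, world axes, zero at the start; "ft_torque": the same for the moment, N m; "opening": opening from 0.0 (shut) to 1.0 (fully open); "grip_force": force on a finger pad.
Only numpy, scipy, OpenCV 4.12 (cv2) and the standard library are available. Lean on these libraries where they do the work, as an engineer would, in place of code of your own. Each camera call takes 0.05 s, during which the arm holds its last target. There are 200 camera calls.

## Working session

There is one attempt and no reset: what is moved stays moved. The work goes in short steps, Python scripts to look and compute and a tool call to move; the robot and the scene stay as the last step left them, time stands still between calls to the robot, and variables do not carry over. Pictures are saved under pics/ and viewed, at most 14 in all, crops included, and the job is handed in when it is done.

Besides the shell and the picture viewer there is one more tool, called after ">>>" by a JSON object that holds its "method" and its "body". jog_arm: Moves the arm, as the interface text tells. Its arguments: {"type":"object","properties":{"deltas":{"type":"array","items":{"type":"array"}},"gripper":{"type":"number"},"newtons":{"type":"number"}},"required":["deltas"]}

```bash
mkdir -p pics; ls; python3 - <<'E'
from rig import ctrl
import cv2,numpy as np
for n in("top","side"):
    p,d=ctrl.grab_frame(n); cv2.imwrite(f"pics/{n}0.png",p[:,:,::-1]); np.savez(f"pics/{n}0.npz",p=p,d=d)
    c=ctrl.calibration(n); print(n,c["intrinsics"],c["R"],c["t"])
s=ctrl.read_state();print(s,ctrl.hold_point_z)
E
```

```text
pics
top [[442.33593693   0.         279.72074242]
 [  0.         442.33593693 208.30793957]
 [  0.           0.           1.        ]] [[ 0.01395767 -0.9999     -0.00227514]
 [-0.99882879 -0.01383722 -0.04636352]
 [ 0.0463274   0.0029196  -0.99892204]] [ -37.84197323  559.9859813  1447.58159338]
side [[542.77309885   0.         276.14545505]
 [  0.         542.77309885 210.17407017]
 [  0.           0.           1.        ]] [[ 0.99086324 -0.13465717 -0.00758211]
 [-0.10486881 -0.73387857 -0.67113693]
 [ 0.08480905  0.66580004 -0.74129463]] [-563.83962134   91.97713477 1878.88941202]
{'clock': 0.1, 'q': array([-1.34398239e+00,  5.33614426e-02,  1.61412243e+00,  2.24790503e-05,
        1.47600574e+00, -1.18983983e-01]), 'joint_velocities': array([ 0.00084116, -0.00090969, -0.00398379, -0.00121584,  0.00093244,
        0.00020863]), 'tau': array([ 3.11389640e-04, -3.94899452e+01, -3.71364605e+01, -8.02916747e-05,
        3.88686094e-03, -1.11772377e-05]), 'tcp_pos': array([ 211.80351581, -587.7792372 ,  403.56233636]), 'tool_rot': array([-3.13971176e+00, -2.47391638e-04,  3.45795533e-01]), 'ft_force': array([ 0.71877723,  0.41269013, -0.11308232]), 'ft_torque': array([ 0.0243693 , -0.01520454,  0.00249154]), 'grip_force': 0.0, 'opening': 0.999395834329983} 154.70000000000002
```

View pics/top0.png

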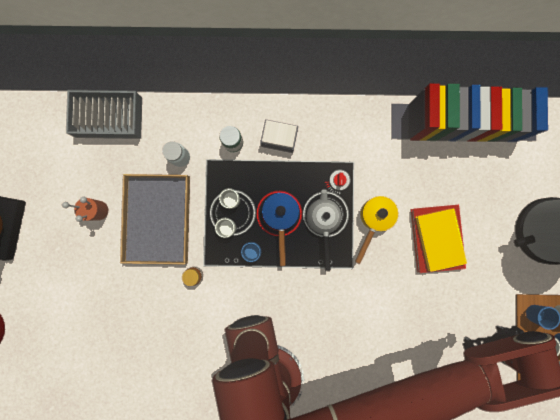

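View pics/side0.png

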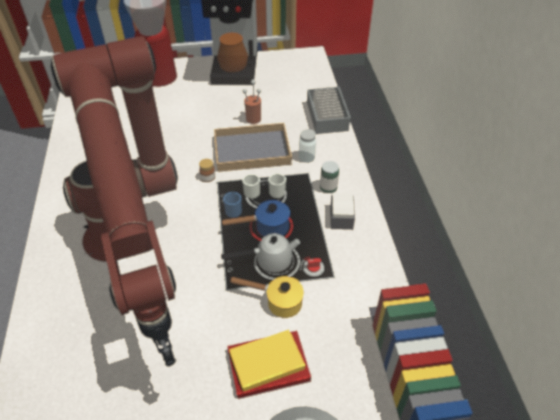

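Top view: white cups at (229,198) and (225,228), blue cup at (251,252), saucepan (281,212), kettle (325,215), milk pan (380,213), dial (339,180), tray (155,220), honey (192,277). Only three cups are present.

```bash
cat > h.py <<'E'
from rig import ctrl
import cv2,numpy as np
from scipy.optimize import least_squares
def cloud(n="top",save=None):
    p,d=ctrl.grab_frame(n)
    if save: cv2.imwrite(f"pics/{save}.png",p[:,:,::-1])
    return p,world(n,d)
def world(n,d):
    c=ctrl.calibration(n);v,u=np.mgrid[:420,:560]
    K=c["intrinsics"];r=np.stack([(u-K[0,2])/K[0,0],(v-K[1,2])/K[1,1],np.ones(u.shape)],-1)*d[...,None]
    W=(r-c["t"])@c["R"]; W[d==0]=np.nan
    return W
def proj(n,X):
    c=ctrl.calibration(n);x=c["R"]@np.array(X,float)+c["t"];y=c["intrinsics"]@x;return y[:2]/y[2]
def comps(W,lo,hi,box,minpx=15):
    m=(W[...,2]>lo)&(W[...,2]<hi)&(W[...,0]>box[0])&(W[...,0]<box[1])&(W[...,1]>box[2])&(W[...,1]<box[3])
    n,l=cv2.connectedComponents(m.astype(np.uint8),connectivity=4)
    return [l==i for i in range(1,n) if (l==i).sum()>=minpx]
def report(W,p,lo,hi,box,minpx=15):
    for m in comps(W,lo,hi,box,minpx):
        X=W[m];(c,r)=cv2.minEnclosingCircle(X[:,:2].astype(np.float32))
        rr=cv2.minAreaRect(X[:,:2].astype(np.float32))
        print(m.sum(),"circ",np.round(c),round(r),"rect",np.round(rr[0]),np.round(rr[1]),round(rr[2],1),"zmax",np.round(np.percentile(X[:,2],98)),"col",p[m].mean(0).astype(int))
E
python3 - <<'E'
from h import *
a=np.load("pics/top0.npz");p=a["p"];W=world("top",a["d"])
B=(400,1000,-400,560)
print("table z",np.nanmedian(W[230:260,400:410,2]),np.nanmedian(W[150:160,100:110,2]))
for lo,hi in((20,400),(45,75),(73,130)): print(lo,hi); report(W,p,lo,hi,B)
# hob
m=(p.max(2)<50)&(abs(W[...,2])<12)&(W[...,0]>400)&(W[...,0]<850)&(W[...,1]<230)&(W[...,1]>-320)
m=cv2.morphologyEx(m.astype(np.uint8),cv2.MORPH_OPEN,np.ones((3,3)))
n,l,s,_=cv2.connectedComponentsWithStats(m);i=1+s[1:,4].argmax()
print("hob",cv2.minAreaRect(W[l==i][:,:2].astype(np.float32)))
h=p[...,0].astype(int)-p[...,1:].max(2)
m=(h>80)&(W[...,0]>500)&(W[...,0]<850)&(W[...,1]<150)&(W[...,1]>-320)
n,l,s,_=cv2.connectedComponentsWithStats(m.astype(np.uint8))
for i in range(1,n):
    if s[i,4]>10: print("red",s[i],cv2.minAreaRect(W[l==i][:,:2].astype(np.float32)),W[l==i][:,2].mean())
E
```

```text
table z -0.1299713047757639 0.3324307037325846
20 400
1147 circ [858. 498.] 91 rect [860. 498.] [142. 123.] 0.3 zmax 83.0 col [96 95 89]
94 circ [861. 554.] 46 rect [861. 555.] [92. 11.] 1.6 zmax 87.0 col [119 114 104]
113 circ [859. 514.] 45 rect [859. 518.] [90. 14.] 0.0 zmax 85.0 col [115 110 101]
909 circ [796. -24.] 67 rect [797. -24.] [110.  82.] 79.9 zmax 81.0 col [192 186 171]
463 circ [780. 130.] 34 rect [778. 129.] [66. 65.] 73.4 zmax 116.0 col [164 167 158]
495 circ [728. 305.] 34 rect [727. 304.] [63. 65.] 19.7 zmax 125.0 col [156 157 148]
65 circ [ 657. -227.] 20 rect [ 657. -228.] [40. 18.] 1.5 zmax 50.0 col [168  55  48]
787 circ [533. 378.] 169 rect [533. 378.] [212. 265.] 90.0 zmax 51.0 col [138 114  81]
138 circ [588. 133.] 31 rect [587. 134.] [61. 58.] 45.9 zmax 74.0 col [160 161 146]
1175 circ [ 509. -174.] 109 rect [ 513. -182.] [206. 110.] 25.2 zmax 112.0 col [125 124 117]
1232 circ [504. -32.] 104 rect [510. -48.] [201. 115.] 22.2 zmax 109.0 col [ 53  75 108]
1212 circ [ 498. -325.] 110 rect [ 498. -341.] [110. 210.] 83.0 zmax 101.0 col [193 158  21]
41 circ [5
[... 3039 characters left out ...]
 31 rect [546. 549.] [21. 62.] 89.6 zmax 105.0 col [141  82  57]
705 circ [ 535. -173.] 48 rect [ 535. -174.] [94. 94.] 46.0 zmax 113.0 col [151 150 142]
hob ((644.1195068359375, 28.349884033203125), (147.58717346191406, 375.2759094238281), 2.6285955905914307)
red [339 173   7  12  75] ((659.02685546875, -233.55398559570312), (37.03602981567383, 26.218799591064453), 0.9944894313812256) 33.16182571378925
red [334 174   4  11  35] ((660.1860961914062, -213.33306884765625), (10.633451461791992, 33.785255432128906), 89.74041748046875) 13.069976494505617
red [257 191  45  36 156] ((561.3767700195312, -27.928604125976562), (147.3525390625, 115.35653686523438), 89.23749542236328) 0.9178080460226509
```

```bash
cat >> h.py <<'E'
def floorpts(n,uv,z=0.):
    c=ctrl.calibration(n);uv=np.atleast_2d(uv).astype(float)
    r=np.c_[uv,np.ones(len(uv))]@np.linalg.inv(c["intrinsics"]).T@c["R"]
    o=-c["R"].T@c["t"]; return o+r*((z-o[2])/r[:,2])[:,None]
def pots(W,p,guess=((549,-31,85,58.5),(535,-173,94,57.5),(546,-350,78,56.5))):
    out=[]
    for gx,gy,h,R in guess:
        d=np.hypot(W[...,0]-gx,W[...,1]-gy)
        k=(W[...,2]>h+10)&(d<45); kc=W[k][:,:2]; kc=(kc.min(0)+kc.max(0))/2
        d=np.hypot(W[...,0]-kc[0],W[...,1]-kc[1])
        m=(W[...,2]>48)&(W[...,2]<80)&(d>72)&(d<176)&(W[...,0]<kc[0]-45)
        ls=[c for c in comps(np.where(m[...,None],W,np.nan),0,200,(200,1000,-600,600))]
        c=max(ls,key=lambda c:c.sum()); X=W[c][:,:2]
        v=cv2.fitLine(X.astype(np.float32),cv2.DIST_HUBER,0,.01,.01).ravel()
        v=v if v[0]>0 else v*np.array([-1,-1,1,1]); a=np.arctan2(v[1],v[0])
        off=(v[2:]-kc)@[-np.sin(a),np.cos(a)]
        far=((X-kc)@[-np.cos(a),-np.sin(a)]).max()
        ctr=kc+off*np.array([-np.sin(a),np.cos(a)])
        out.append((kc,a,off,far)); print("knob",kc.round(1),"yaw deg",round(np.degrees(a),1),"line off",off.round(1),"far",far.round(),"grip",(ctr-120*np.array([np.cos(a),np.sin(a)])).round(1))
    return out
E
cat > m.py <<'E'
from h import *
a=np.load("pics/top0.npz");p=a["p"];W=world("top",a["d"])
pots(W,p)
roi=np.zeros((420,560),np.uint8);roi[150:280,196:362]=1
m=((p.max(2)<75)&(roi>0)).astype(np.uint8); m=cv2.morphologyEx(m,cv2.MORPH_OPEN,np.ones((3,3)))
n,l,s,_=cv2.connectedComponentsWithStats(m)
pts=np.argwhere(np.isin(l,[i for i in range(1,n) if s[i,4]>100]))[:,::-1]
# edges by side percentiles
F=floorpts("top",pts)[:,:2]
print("rect",cv2.minAreaRect(F.astype(np.float32)))
# line fit of each side from extremal dark pixels
def side(ax,sgn,rng):
    out=[]
    for k in np.unique(pts[:,1-ax]):
        if rng[0]<=k<=rng[1]:
            q=pts[pts[:,1-ax]==k][:,ax]; e=q.max()+.5 if sgn>0 else q.min()-.5
            out.append((e,k) if ax==0 else (k,e))
    v=cv2.fitLine(floorpts("top",np.array(out))[:,:2].astype(np.float32),cv2.DIST_HUBER,0,.01,.01).ravel();return v
L={"far":side(1,-1,(215,345)),"near":side(1,1,(215,345)),"left":side(0,-1,(170,258)),"right":side(0,1,(170,258))}
def X(a,b):
    t=np.linalg.solve(np.c_[a[:2],-b[:2]],b[2:]-a[2:]);return a[2:]+t[0]*a[:2]
C=[X(L[i],L[j]) for i in("far","near") for j in("left","right")];print(np.round(C,1)); c=np.mean(C,0)
for k in L: print(k,np.degrees(np.arctan2(L[k][1],L[k][0])).round(2))
print("hob centre",c)
# red ring
uv=np.argwhere((p[...,0].astype(int)-p[...,1:].max(2)>60))[:,::-1]
F=floorpts("top",uv)[:,:2]; d=np.hypot(*(F-c).T); F=F[(d>60)&(d<90)]
f=least_squares(lambda q:np.hypot(F[:,0]-q[0],F[:,1]-q[1])-q[2],[*c,73],loss="soft_l1");print("red ring",f.x,len(F))
for mm in comps(W,58,90,(380,640,30,190)):
    X_=W[mm][:,:2];f=least_squares(lambda q:np.hypot(X_[:,0]-q[0],X_[:,1]-q[1])-29,X_.mean(0),loss="soft_l1");print("cup",f.x.round(1),len(X_),p[mm].mean(0).astype(int))
E
python3 m.py
```

```text
knob [549.4 -31.3] yaw deg 2.9 line off 0.0 far 175.0 grip [429.5 -37.4]
knob [ 535.7 -172.9] yaw deg -26.6 line off -155.1 far 85.0 grip [ 359. -258.]
knob [ 546.3 -348.6] yaw deg -24.5 line off 0.5 far 174.0 grip [ 437.4 -298.3]
rect ((540.4634399414062, -26.83526611328125), (485.80615234375, 354.58441162109375), 89.60366821289062)
[[ 719.3  215.6]
 [ 716.3 -268. ]
 [ 373.   216.5]
 [ 371.1 -270.3]]
far 89.65
near 89.77
left -0.15
right 0.37
hob centre [544.9457 -26.5532]
red ring [545.2612714  -27.10639222  72.91829786] 238
cup [587.4 133.1] 87 [185 186 169]
cup [494.2 144.3] 88 [186 187 170]
cup [418.9  60.3] 68 [ 69  98 124]
```

>>> {"method": "jog_arm", "body": {"deltas": [[[10.4,32.4,-3],-1],[[10.4,32.4,-3],-1],[[10.4,32.4,-3],-1],[[10.4,32.4,-3],-1],[[10.4,32.4,-3],-1],[[10.4,32.4,-3],-1],[[10.4,32.4,-3],-1],[[10.4,32.4,-3],-1],[[10.4,32.4,-3],-1],[[10.4,32.4,-3],-1],[[10.4,32.4,-3],-1],[[10.4,32.4,-3],-1],[[10.4,32.4,-3],-1],[[10.4,32.4,-3],-1],[[10.4,32.4,-3],-1],[[10.4,32.4,-3],-1],[[10.4,32.4,-3],-1],[[10.4,32.4,-3],-1],[[10.4,32.4,-3],-1],[[10.4,32.4,-3],-1]], "gripper": 85, "newtons": 25}}

```text
clock: 1.77
tcp_pos: [419.7, 61.9, 344.3]
tool_rot: [3.141, -0.0, -0.004]
ft_force: [0.4, -0.6, 0.0]
opening: 0.997
grip_force: 0.0
```

>>> {"method": "jog_arm", "body": {"deltas": [[[0,-1,-20],0],[[0,0,-20],0],[[0,0,-20],0],[[0,0,-20],0],[[0,0,-20],0],[[0,0,-20],0],[[0,0,-12],0],[[0,0,-12],0],[[0,0,0],0],[[0,0,0],0]]}}

```text
clock: 2.6
tcp_pos: [419.3, 59.0, 199.9]
tool_rot: [-3.141, 0.002, -0.003]
ft_force: [0.3, 0.5, 0.3]
opening: 0.997
grip_force: 0.0
```

```bash
python3 - <<'E'
from h import *
p,W=cloud("side"); cv2.imwrite("pics/s1.png",cv2.resize(p[140:300,120:320,::-1],None,fx=3.5,fy=3.5))
E
```

```text
(no output)
```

View pics/s1.png

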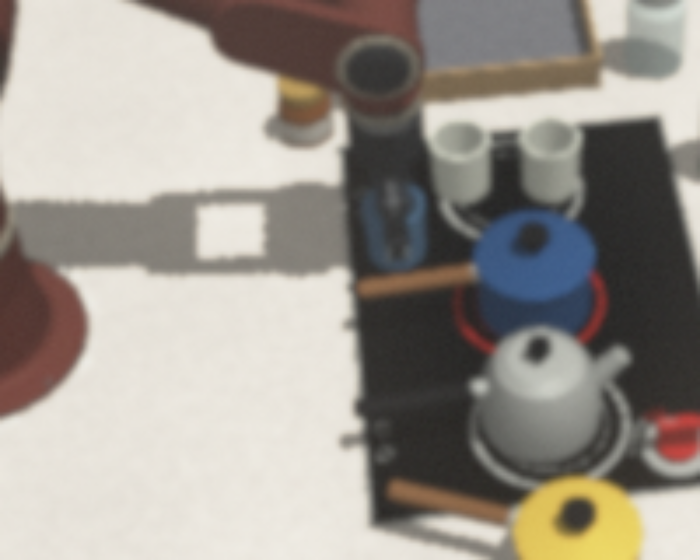

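The gripper straddles the blue cup (crop (395,225)); closing lightly.

>>> {"method": "jog_arm", "body": {"deltas": [[[0,0,0],0],[[0,0,0],0],[[0,0,0],0],[[0,0,0],0],[[0,0,0],0],[[0,0,0],0],[[0,0,0],0],[[0,0,0],0],[[0,0,0],0],[[0,0,0],0]], "gripper": 50, "newtons": 25}}

```text
clock: 3.48
tcp_pos: [420.5, 59.1, 201.9]
tool_rot: [-3.141, -0.002, -0.003]
ft_force: [-2.4, 1.0, 6.2]
opening: 0.702
grip_force: 27.0
```

>>> {"method": "jog_arm", "body": {"deltas": [[[0,0,15],0],[[0,0,30],0],[[0,0,35],0],[[0,0,35],0],[[2,20,15],0],[[3,30,0],0],[[3,30,0],0],[[3,30,0],0],[[3,30,0],0],[[3,30,0],0],[[3,30,0],0],[[3,30,0],0],[[3,30,0],0],[[3,30,0],0],[[3,20,0],0],[[3,11,0],0],[[0,0,0],0],[[0,0,0],0]]}}

```text
clock: 4.98
tcp_pos: [454.8, 379.7, 329.9]
tool_rot: [3.14, 0.001, -0.003]
ft_force: [-0.4, -0.4, -1.9]
opening: 0.703
grip_force: 28.3
```

>>> {"method": "jog_arm", "body": {"deltas": [[[0,0,-20],0],[[0,0,-25],0],[[0,0,-25],0],[[0,0,-20],0],[[0,0,-15],0],[[0,0,-10],0],[[0,0,-5],0],[[0,0,-3],0],[[0,0,0],0],[[0,0,0],0]]}}

```text
clock: 5.82
tcp_pos: [455.4, 380.1, 209.0]
tool_rot: [-3.14, -0.002, -0.004]
ft_force: [1.3, 0.7, -2.1]
opening: 0.703
grip_force: 28.3
```

>>> {"method": "jog_arm", "body": {"deltas": [[[0,0,0],0],[[0,0,0],0],[[0,0,0],0],[[0,0,0],0],[[0,0,0],0],[[0,0,10],0],[[0,0,20],0],[[0,0,30],0],[[0,0,35],0],[[0,0,30],0],[[3,-30,0],0],[[3,-30,0],0],[[3,-30,0],0],[[3,-30,0],0],[[3,-30,0],0],[[4,-30,0],0],[[5,-30,0],0],[[8,-20,0],0],[[6,-6,0],0],[[0,0,0],0]], "gripper": 85}}

```text
clock: 7.48
tcp_pos: [493.7, 142.8, 333.6]
tool_rot: [-3.141, -0.001, -0.006]
ft_force: [-0.6, 1.4, 0.3]
opening: 0.996
grip_force: 0.0
```

```bash
python3 - <<'E'
from h import *
p,W=cloud("side"); s=ctrl.read_state();print(s["tcp_pos"],s["ft_force"])
p,W=cloud("top",save="t1")
for mm in comps(W,50,90,(380,680,30,480)):
    X_=W[mm][:,:2];f=least_squares(lambda q:np.hypot(X_[:,0]-q[0],X_[:,1]-q[1])-29,X_.mean(0),loss="soft_l1");print("cup",f.x.round(1),len(X_),p[mm].mean(0).astype(int))
E
```

```text
[493.21599337 143.80556966 333.38875486] [ 0.1415576  -0.23300373 -0.68113498]
cup [587.1 132.7] 102 [182 183 166]
cup [453.7 380.4] 157 [ 70  93 116]
```

View pics/t1.png

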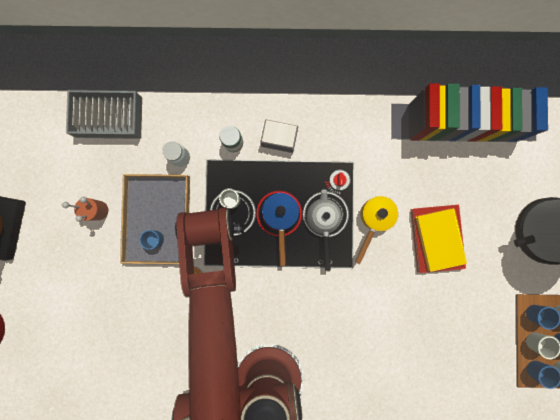

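Blue cup is upright in the tray at (152,242); the rest is unchanged. Next cup.

>>> {"method": "jog_arm", "body": {"deltas": [[[0,1,-20],0],[[0,0,-20],0],[[0,0,-20],0],[[0,0,-20],0],[[0,0,-20],0],[[0,0,-15],0],[[0,0,-12],0],[[0,0,-6],0],[[0,0,0],0],[[0,0,0],0]]}}

```text
clock: 8.42
tcp_pos: [493.0, 145.5, 200.1]
tool_rot: [-3.141, -0.0, -0.003]
ft_force: [-0.0, -0.1, -0.1]
opening: 0.995
grip_force: 0.0
```

>>> {"method": "jog_arm", "body": {"deltas": [[[0,0,0],0],[[0,0,0],0],[[0,0,0],0],[[0,0,0],0],[[0,0,0],0],[[0,0,0],0],[[0,0,0],0],[[0,0,0],0],[[0,0,0],0]], "gripper": 50, "newtons": 25}}

```text
clock: 9.17
tcp_pos: [493.6, 145.1, 201.3]
tool_rot: [-3.141, -0.002, -0.003]
ft_force: [-0.9, -1.7, 6.0]
opening: 0.725
grip_force: 27.1
```

>>> {"method": "jog_arm", "body": {"deltas": [[[0,0,15],0],[[0,0,30],0],[[0,0,35],0],[[0,0,35],0],[[5,20,15],0],[[5,30,0],0],[[5,30,0],0],[[5,30,0],0],[[5,30,0],0],[[5,30,0],0],[[5,30,0],0],[[5,20,0],0],[[1,10,0],0],[[0,5,0],0],[[0,0,0],0]]}}

```text
clock: 10.42
tcp_pos: [533.5, 380.3, 329.0]
tool_rot: [3.141, 0.001, -0.003]
ft_force: [-0.5, -0.5, -1.2]
opening: 0.728
grip_force: 28.3
```

>>> {"method": "jog_arm", "body": {"deltas": [[[0,0,-20],0],[[0,0,-25],0],[[0,0,-25],0],[[0,0,-20],0],[[0,0,-15],0],[[0,0,-10],0],[[0,0,-5],0],[[0,0,-2],0],[[0,0,0],0],[[0,0,0],0]]}}

```text
clock: 11.25
tcp_pos: [534.4, 380.3, 209.2]
tool_rot: [-3.14, -0.002, -0.003]
ft_force: [-0.6, 0.9, -1.5]
opening: 0.726
grip_force: 28.3
```

>>> {"method": "jog_arm", "body": {"deltas": [[[0,0,0],0],[[0,0,0],0],[[0,0,0],0],[[0,0,0],0],[[0,0,0],0],[[0,0,10],0],[[0,0,20],0],[[0,0,30],0],[[0,0,35],0],[[0,0,30],0],[[6,-30,0],0],[[6,-30,0],0],[[6,-30,0],0],[[6,-30,0],0],[[6,-30,0],0],[[6,-30,0],0],[[6,-30,0],0],[[6,-25,0],0],[[4,-12,0],0],[[0,0,0],0]], "gripper": 85}}

```text
clock: 12.92
tcp_pos: [586.5, 131.0, 333.5]
tool_rot: [3.141, -0.001, -0.007]
ft_force: [-0.1, 0.8, -0.2]
opening: 0.995
grip_force: 0.0
```

```bash
python3 - <<'E'
from h import *
p,W=cloud("top"); s=ctrl.read_state();print(s["tcp_pos"],s["ft_force"])
for mm in comps(W,50,90,(380,680,30,480)):
    X_=W[mm][:,:2];f=least_squares(lambda q:np.hypot(X_[:,0]-q[0],X_[:,1]-q[1])-29,X_.mean(0),loss="soft_l1");print("cup",f.x.round(1),len(X_),p[mm].mean(0).astype(int))
p,W=cloud("side")
for mm in comps(W,55,80,(380,680,60,220)):
    X_=W[mm][:,:2];f=least_squares(lambda q:np.hypot(X_[:,0]-q[0],X_[:,1]-q[1])-29,X_.mean(0),loss="soft_l1");print("cup",f.x.round(1),len(X_),p[mm].mean(0).astype(int))
E
```

```text
[586.14763459 132.3646918  333.3387807 ] [0.25648206 0.16444239 0.4388185 ]
cup [534.9 378.4] 152 [171 171 156]
cup [453.4 380.4] 156 [ 71  94 116]
cup [590.6 129.9] 119 [162 163 151]
```

>>> {"method": "jog_arm", "body": {"deltas": [[[1,0,-20],0],[[0,0,-20],0],[[0,0,-20],0],[[0,0,-20],0],[[0,0,-20],0],[[0,0,-15],0],[[0,0,-12],0],[[0,0,-6],0],[[0,0,0],0],[[0,0,0],0]]}}

```text
clock: 13.85
tcp_pos: [587.0, 133.6, 200.1]
tool_rot: [-3.141, -0.0, -0.003]
ft_force: [-0.1, 0.5, -0.2]
opening: 0.993
grip_force: 0.0
```

>>> {"method": "jog_arm", "body": {"deltas": [[[0,0,0],0],[[0,0,0],0],[[0,0,0],0],[[0,0,0],0],[[0,0,0],0],[[0,0,0],0],[[0,0,0],0],[[0,0,0],0],[[0,0,0],0]], "gripper": 50, "newtons": 25}}

```text
clock: 14.6
tcp_pos: [587.5, 133.2, 201.4]
tool_rot: [-3.141, -0.002, -0.003]
ft_force: [-0.5, 1.7, 5.7]
opening: 0.721
grip_force: 27.4
```

>>> {"method": "jog_arm", "body": {"deltas": [[[0,0,15],0],[[0,0,30],0],[[0,0,35],0],[[0,0,35],0],[[3,20,15],0],[[4,30,0],0],[[4,30,0],0],[[4,30,0],0],[[4,30,0],0],[[4,30,0],0],[[4,30,0],0],[[2,25,0],0],[[0,15,0],0],[[0,8,0],0],[[0,0,0],0]]}}

```text
clock: 15.85
tcp_pos: [615.4, 382.0, 329.0]
tool_rot: [3.141, 0.001, -0.002]
ft_force: [-1.3, -0.1, -1.0]
opening: 0.724
grip_force: 28.2
```

>>> {"method": "jog_arm", "body": {"deltas": [[[0,0,-20],0],[[0,0,-25],0],[[0,0,-25],0],[[0,0,-20],0],[[0,0,-15],0],[[0,0,-10],0],[[0,0,-5],0],[[0,0,-2],0],[[0,0,0],0],[[0,0,0],0]]}}

```text
clock: 16.68
tcp_pos: [616.4, 381.2, 209.3]
tool_rot: [-3.14, -0.002, -0.003]
ft_force: [0.4, 0.3, -2.6]
opening: 0.721
grip_force: 28.2
```

>>> {"method": "jog_arm", "body": {"deltas": [[[0,0,0],0],[[0,0,0],0],[[0,0,0],0],[[0,0,0],0],[[0,0,0],0],[[0,0,10],0],[[0,0,20],0],[[0,0,30],0],[[0,0,35],0],[[0,0,30],0],[[-14,-32,0],0],[[-14,-32,0],0],[[-14,-32,0],0],[[-14,-32,0],0],[[-14,-32,0],0],[[-14,-32,0],0],[[-14,-32,0],0],[[-14,-32,0],0],[[-14,-32,0],0],[[-14,-32,0],0]], "gripper": 85}}

```text
clock: 18.35
tcp_pos: [474.9, 59.8, 333.6]
tool_rot: [3.141, -0.001, -0.003]
ft_force: [0.9, -0.6, -0.2]
opening: 0.996
grip_force: 0.0
```

```bash
python3 - <<'E'
from h import *
p,W=cloud("top",save="t2"); s=ctrl.read_state();print(s["tcp_pos"],s["ft_force"])
for mm in comps(W,50,90,(380,680,290,480)):
    X_=W[mm][:,:2];f=least_squares(lambda q:np.hypot(X_[:,0]-q[0],X_[:,1]-q[1])-29,X_.mean(0),loss="soft_l1");print("cup",f.x.round(1),len(X_),p[mm].mean(0).astype(int))
W[W[...,2]>130]=np.nan
try:
  for g in ((549,-31,85,58),(546,-350,78,56)): pots(W,p,[g])
except Exception as e: print(e)
E
```

```text
[473.47427019  56.27813542 333.07732702] [ 2.74217281 -1.62298042 -1.60846196]
cup [616. 380.] 149 [167 167 151]
cup [535.  378.4] 151 [167 168 152]
cup [453.7 380.5] 153 [ 71  93 115]
knob [549.4 -31.2] yaw deg 3.0 line off 0.2 far 175.0 grip [429.6 -37.5]
knob [ 546.3 -348.4] yaw deg -24.3 line off 1.0 far 173.0 grip [ 437.3 -298.2]
```

View pics/t2.png

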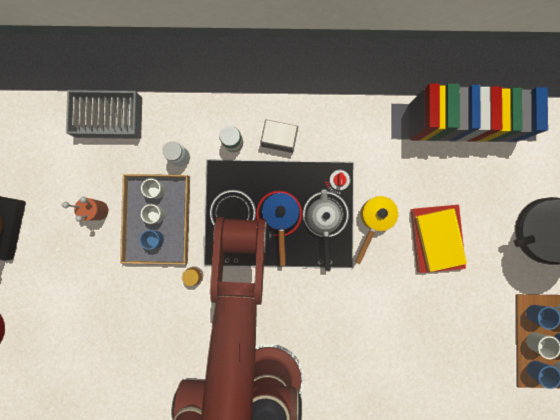

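All three cups stand in the tray ((151,189), (151,215), (151,242)); hob clear. Now the saucepan handle.

>>> {"method": "jog_arm", "body": {"deltas": [[[-8,-16,0],1],[[-8,-16,0],1],[[-8,-16,0],1],[[-8,-16,0],0],[[-6,-16,0],0],[[-6,-14,0],0],[[0,0,0],0],[[0,0,0],0],[[0,0,0],0],[[0,0,0],0]], "gripper": 50}}

```text
clock: 19.23
tcp_pos: [432.1, -32.4, 333.0]
tool_rot: [-3.141, -0.0, 0.05]
ft_force: [-0.3, 0.6, 0.1]
opening: 0.585
grip_force: 0.0
```

>>> {"method": "jog_arm", "body": {"deltas": [[[-2,-5,-20],0],[[0,0,-20],0],[[0,0,-20],0],[[0,0,-20],0],[[0,0,-20],0],[[0,0,-12],0],[[0,0,-6],0],[[0,0,-2],0],[[0,0,0],0],[[0,0,0],0]]}}

```text
clock: 20.07
tcp_pos: [430.4, -37.9, 213.6]
tool_rot: [3.141, -0.001, 0.05]
ft_force: [0.1, 1.1, 0.2]
opening: 0.58
grip_force: 0.0
```

>>> {"method": "jog_arm", "body": {"deltas": [[[0,0,0],0],[[0,0,0],0],[[0,0,0],0],[[0,0,0],0],[[0,0,0],0],[[0,0,0],0],[[0,0,0],0],[[0,0,0],0],[[0,0,0],0],[[0,0,0],0]], "gripper": 5, "newtons": 40}}

```text
clock: 20.9
tcp_pos: [430.3, -38.1, 213.6]
tool_rot: [3.141, -0.001, 0.049]
ft_force: [-0.4, 0.1, 5.6]
opening: 0.201
grip_force: 42.4
```

```bash
python3 - <<'E'
from h import *
s=ctrl.read_state();print(s["tcp_pos"],s["tool_rot"],s["ft_force"],s["ft_torque"])
p,W=cloud("top"); W[W[...,2]>130]=np.nan
k=(W[...,2]>95)&(np.hypot(W[...,0]-549,W[...,1]+31)<60);X=W[k][:,:2];print((X.min(0)+X.max(0))/2)
E
```

```text
[430.27705494 -38.07618187 213.64530277] [ 3.14135214e+00 -1.09166000e-03  4.92421780e-02] [-0.41172848  0.0776393   5.59373677] [0.15095163 0.2150578  0.15415744]
[549.37896838 -31.27764374]
```

>>> {"method": "jog_arm", "body": {"deltas": [[[0,0,0.3],0],[[0,0,0],0],[[0,0,0],0]]}}

```text
clock: 21.2
tcp_pos: [430.2, -38.1, 213.6]
tool_rot: [3.141, -0.001, 0.049]
ft_force: [-0.7, 0.6, 5.3]
opening: 0.201
grip_force: 42.2
```

>>> {"method": "jog_arm", "body": {"deltas": [[[0,0,0.7],0],[[0,0,0],0],[[0,0,0],0]]}}

```text
clock: 21.45
tcp_pos: [430.0, -38.0, 213.7]
tool_rot: [3.141, -0.001, 0.049]
ft_force: [3.5, 0.3, 0.2]
opening: 0.202
grip_force: 41.6
```

>>> {"method": "jog_arm", "body": {"deltas": [[[0,2,0],0],[[0,5,0],0],[[0,8,0],0],[[-1,10,0],0],[[0,10,0],0],[[0,10,0],0],[[-1,10,0],0],[[0,10,0],0],[[0,10,0],0],[[-1,10,0],0],[[0,10,0],0],[[0,10,0],0],[[0,10,0],0],[[0,10,0],0],[[0,10,0],0],[[0,8,0],0],[[0,6,0],0],[[0,4,0],0],[[0,2,0],0],[[0,0,0],0]]}}

```text
clock: 23.12
tcp_pos: [426.8, 116.7, 213.7]
tool_rot: [3.139, 0.001, 0.048]
ft_force: [0.1, -4.6, 3.5]
opening: 0.202
grip_force: 42.2
```

```bash
python3 - <<'E'
from h import *
s=ctrl.read_state();print(s["tcp_pos"],s["tool_rot"],s["ft_force"],s["ft_torque"])
p,W=cloud("top"); W[W[...,2]>130]=np.nan
k=(W[...,2]>95)&(np.hypot(W[...,0]-549,W[...,1]-120)<60);X=W[k][:,:2];print((X.min(0)+X.max(0))/2, W[k][:,2].max())
E
```

```text
[426.75194352 116.69734386 213.70977581] [3.13898476e+00 1.02039968e-03 4.81867617e-02] [ 0.08122012 -4.551975    3.53636955] [-0.63708661 -0.1380659  -0.44955719]
[545.78628301 121.95369511] 113.40626914566508
```

>>> {"method": "jog_arm", "body": {"deltas": [[[0,2,0],0],[[0,2,0],0],[[0,2,0],0],[[0,0,0],0],[[0,0,0],0]]}}

```text
clock: 23.58
tcp_pos: [426.8, 122.5, 213.7]
tool_rot: [3.14, 0.001, 0.048]
ft_force: [-0.5, -5.0, 2.9]
opening: 0.199
grip_force: 42.1
```

```bash
cat > ring.py <<'E'
import sys
from h import *
s=ctrl.read_state();print(s["clock"],s["tcp_pos"],s["tool_rot"],s["ft_force"])
gx,gy,h=map(float,sys.argv[1:4])
p,W=cloud("top",save=sys.argv[4] if len(sys.argv)>4 else None); W[W[...,2]>130]=np.nan
k=(W[...,2]>h)&(np.hypot(W[...,0]-gx,W[...,1]-gy)<60);X=W[k][:,:2];print("knob",(X.min(0)+X.max(0))/2, W[k][:,2].max())
E
python3 ring.py 546 125 95
```

```text
23.5833 [426.77908931 122.50843555 213.65881242] [3.13956990e+00 7.73639196e-04 4.80450397e-02] [-0.47667215 -4.98069936  2.90377242]
knob [545.61131561 126.78470959] 116.71081017532309
```

>>> {"method": "jog_arm", "body": {"deltas": [[[0,0,0],0],[[0,0,0],0],[[0,0,0],0],[[0,0,0],0],[[0,0,0],0],[[0,0,8],0],[[0,0,20],0],[[0,0,30],0],[[0,0,30],0],[[0,0,30],0],[[0,-10,0],0],[[-5,-20,0],0],[[-5,-20,0],0],[[-5,-20,0],0],[[0,-20,0],0],[[0,-20,0],0],[[0,-10,0],0],[[0,0,0],0],[[0,0,0],0]], "gripper": 50}}

```text
clock: 25.22
tcp_pos: [411.8, 2.9, 331.8]
tool_rot: [-3.141, -0.0, 0.048]
ft_force: [0.7, 0.3, 0.4]
opening: 0.586
grip_force: 0.0
```

```bash
python3 - <<'E'
from h import *
s=ctrl.read_state();print(s["tcp_pos"],s["tool_rot"],s["ft_force"])
p,W=cloud("top"); W[W[...,2]>130]=np.nan
cv2.imwrite("pics/t3.png",cv2.resize(p[150:290,190:400,::-1],None,fx=3.8,fy=3.8,interpolation=cv2.INTER_CUBIC))
for g in ((546,127,95),(535,-173,104),(546,-349,88)):
    k=(W[...,2]>g[2])&(np.hypot(W[...,0]-g[0],W[...,1]-g[1])<60);X=W[k][:,:2];print("knob",(X.min(0)+X.max(0))/2, W[k][:,2].max())
# kettle handle
d=np.hypot(W[...,0]-535,W[...,1]+173)
m=(W[...,2]>45)&(W[...,2]<80)&(d>72)&(d<185)&(W[...,0]<470)&(abs(W[...,1]+180)<60)
X=W[m];print(len(X),X[:,:2].min(0),X[:,:2].max(0));v=cv2.fitLine(X[:,:2].astype(np.float32),cv2.DIST_HUBER,0,.01,.01).ravel();print(v)
E
```

```text
[411.8252563    2.93729651 331.76896615] [-3.14094573e+00 -5.59607388e-05  4.78826622e-02] [0.70332654 0.29914582 0.38605892]
knob [545.65972874 127.00904011] 112.94073229152788
knob [ 535.65323297 -171.81223141] 117.41746461522085
knob [ 546.41019082 -348.71170211] 105.57699555369597
185 [ 361.39212406 -192.37079924] [ 462.68734194 -168.73532546]
[ 9.9824536e-01  5.9213709e-02  4.1260193e+02 -1.8001132e+02]
```

View pics/t3.png

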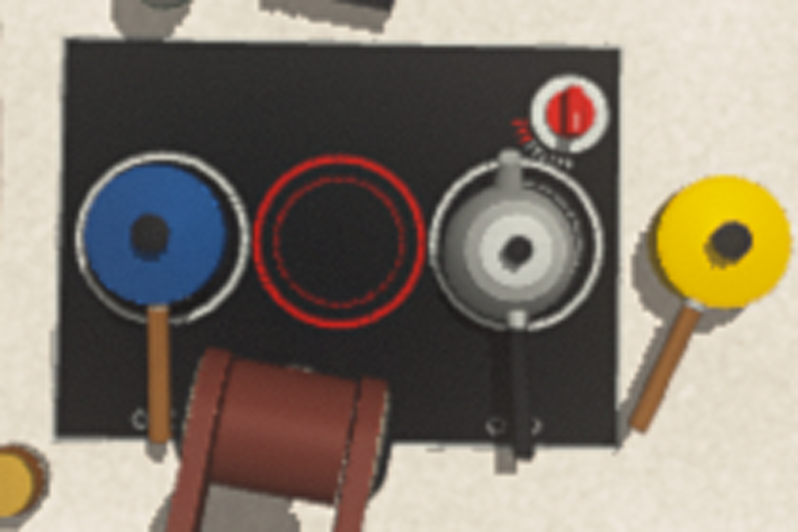

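Saucepan sits in the left ring; red ring is empty; kettle and milk pan unmoved. Kettle next.

>>> {"method": "jog_arm", "body": {"deltas": [[[1,-20,0],0.6],[[1,-25,0],0],[[1,-25,0],0],[[1,-25,0],0],[[0,-25,0],0],[[0,-25,0],0],[[0,-20,0],0],[[0,-12,0],0],[[0,-5,0],0],[[0,0,0],0],[[0,0,0],0]]}}

```text
clock: 26.18
tcp_pos: [416.0, -178.2, 331.5]
tool_rot: [-3.141, 0.0, 0.06]
ft_force: [0.4, 0.1, -0.4]
opening: 0.585
grip_force: 0.0
```

>>> {"method": "jog_arm", "body": {"deltas": [[[0,0,-20],0],[[0,0,-20],0],[[0,0,-20],0],[[0,0,-20],0],[[0,0,-20],0],[[0,0,-10],0],[[0,0,-6],0],[[0,0,-2],0],[[0,0,0],0],[[0,0,0],0]]}}

```text
clock: 27.02
tcp_pos: [416.4, -179.1, 214.8]
tool_rot: [3.14, -0.002, 0.06]
ft_force: [1.2, -0.1, -0.5]
opening: 0.584
grip_force: 0.0
```

>>> {"method": "jog_arm", "body": {"deltas": [[[0,-0.5,0],0],[[0,0,0],0],[[0,0,0],0],[[0,0,0],0],[[0,0,0],0],[[0,0,0],0],[[0,0,0],0],[[0,0,0],0],[[0,0,1],0],[[0,0,0],0]], "gripper": 5, "newtons": 40}}

```text
clock: 27.85
tcp_pos: [416.0, -179.5, 214.7]
tool_rot: [3.141, -0.001, 0.059]
ft_force: [1.5, -1.4, 1.7]
opening: 0.203
grip_force: 42.1
```

>>> {"method": "jog_arm", "body": {"deltas": [[[0,2,0],0],[[0,5,0],0],[[1,8,0],0],[[1,10,0],0],[[1,10,0],0],[[1,10,0],0],[[1,10,0],0],[[1,10,0],0],[[1,10,0],0],[[1,10,0],0],[[1,10,0],0],[[0.5,10,0],0],[[0,10,0],0],[[0,10,0],0],[[0,8,0],0],[[0,6,0],0],[[0,4,0],0],[[0,2,0],0],[[0,0,0],0]]}}

```text
clock: 29.43
tcp_pos: [425.3, -34.1, 214.7]
tool_rot: [-3.141, 0.0, 0.06]
ft_force: [-1.1, -2.1, 2.7]
opening: 0.206
grip_force: 42.1
```

```bash
python3 ring.py 545 -30 104
```

```text
29.4333 [425.34897353 -34.07189067 214.72881055] [-3.14089077e+00  3.45821712e-06  6.01250397e-02] [-1.1050365  -2.12669644  2.73500701]
knob [544.48178245 -26.75343762] 116.863624805828
```

>>> {"method": "jog_arm", "body": {"deltas": [[[0,0,0],0],[[0,0,0],0],[[0,0,0],0],[[0,0,0],0],[[0,0,0],0],[[0,0,8],0],[[0,0,20],0],[[0,0,30],0],[[0,0,30],0],[[0,0,30],0],[[10,-20,0],0],[[10,-25,0],0],[[10,-25,0],0],[[10,-25,0],0],[[10,-25,0],0],[[10,-25,0],0],[[10,-25,0],0],[[10,-15,0],0],[[10,-8,0],0],[[0,0,0],0]], "gripper": 50}}

```text
clock: 31.15
tcp_pos: [516.3, -229.2, 333.5]
tool_rot: [3.141, -0.001, 0.058]
ft_force: [0.5, 0.0, 0.3]
opening: 0.586
grip_force: 0.0
```

```bash
python3 ring.py 545 -30 104; python3 ring.py 546 127 95;python3 ring.py 546 -349 88
```

```text
31.15 [ 516.27326092 -229.19089465  333.4656306 ] [ 3.14090119e+00 -1.09112343e-03  5.79582354e-02] [0.51523978 0.02005492 0.2837804 ]
knob [544.50128471 -26.72207382] 117.41438970865451
31.2 [ 515.6794436  -228.20127578  333.16880773] [-3.14139993e+00 -5.98762095e-05  5.87196646e-02] [-1.20184703 -0.5279377   0.75867618]
knob [545.80988354 126.9052794 ] 112.89370826459437
31.25 [ 515.31334726 -227.5199602   332.94975338] [-3.14112200e+00  2.96373982e-04  5.93583343e-02] [-0.79376299 -0.00928982 -0.58918445]
knob [ 552.72773111 -351.39399878] 105.4669028256877
```

>>> {"method": "jog_arm", "body": {"deltas": [[[10,0,0],-1.2],[[20,0,0],-1.2],[[25,0,0],-1.2],[[25,0,0],0],[[25,0,0],0],[[20,0,0],0],[[12,0,0],0],[[6,0,0],0],[[0,0,0],0],[[0,0,0],0]]}}

```text
clock: 32.13
tcp_pos: [657.8, -226.9, 332.7]
tool_rot: [-3.141, 0.001, -0.003]
ft_force: [-0.3, -1.0, 0.4]
opening: 0.585
grip_force: 0.0
```

```bash
python3 ring.py 546 -349 88 t4; python3 - <<'E'
from h import *
p,W=cloud("side"); s=ctrl.read_state();print(s["tcp_pos"],s["tool_rot"])
cv2.imwrite("pics/s4.png",cv2.resize(p[180:340,200:400,::-1],None,fx=3.7,fy=3.7))
h=p[...,0].astype(int)-p[...,1:].max(2)
m=(h>60)&(np.hypot(W[...,0]-659,W[...,1]+228)<45)&(W[...,2]>30);X=W[m];print(len(X),X.mean(0),cv2.minAreaRect(X[:,:2].astype(np.float32)))
E
```

```text
32.1333 [ 657.84649261 -226.93793366  332.67135781] [-3.14138532e+00  8.12134962e-04 -2.61830535e-03] [-0.33679619 -1.02948379  0.37473329]
knob [ 546.39057414 -348.52736333] 106.51884915729545
[ 657.54459717 -227.26429723  332.73827746] [-3.14144464e+00  6.17441349e-04 -3.32595130e-03]
67 [ 661.14938049 -230.55760464   39.35186136] ((661.4096069335938, -230.14556884765625), (18.490766525268555, 39.67803192138672), 88.20287322998047)
```

View pics/s4.png

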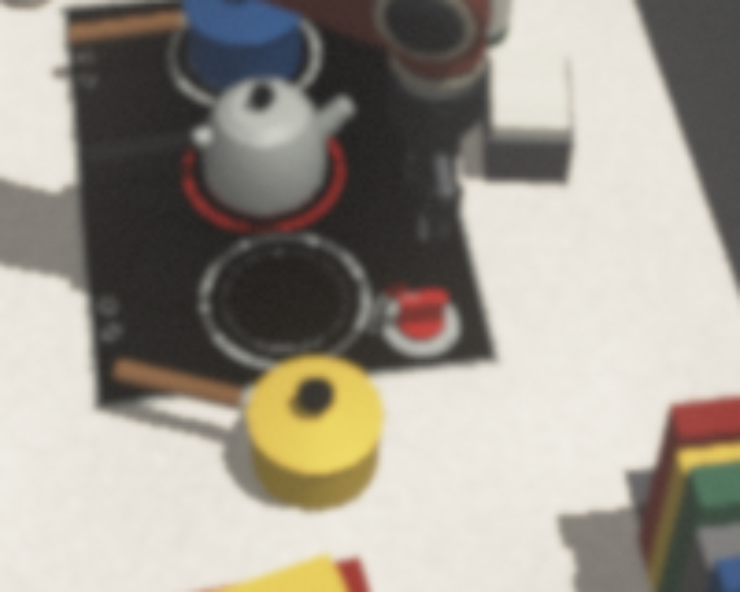

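Kettle is on the red ring, right ring empty, dial still off at (425,315). Descend on the dial.

>>> {"method": "jog_arm", "body": {"deltas": [[[1.5,-1,-20],0],[[0,0,-25],0],[[0,0,-25],0],[[0,0,-25],0],[[0,0,-20],0],[[0,0,-12],0],[[0,0,-8],0],[[0,0,-3],0],[[0,0,0],0],[[0,0,0],0]]}}

```text
clock: 33.07
tcp_pos: [660.3, -228.7, 196.2]
tool_rot: [3.141, -0.002, -0.003]
ft_force: [0.8, 0.2, 0.5]
opening: 0.584
grip_force: 0.0
```

>>> {"method": "jog_arm", "body": {"deltas": [[[0,0,0],0],[[0,0,0],0],[[0,0,0],0],[[0,0,0],0],[[0,0,0],0],[[0,0,0],0],[[0,0,0],0],[[0,0,0],0],[[0,0,0.5],0]], "gripper": 5, "newtons": 25}}

```text
clock: 33.82
tcp_pos: [660.3, -227.5, 196.2]
tool_rot: [-3.14, -0.001, -0.003]
ft_force: [0.2, 5.2, 1.2]
opening: 0.158
grip_force: 28.2
```

>>> {"method": "jog_arm", "body": {"deltas": [[[0,0,0],-5],[[0,0,0],-5],[[0,0,0],-5],[[0,0,0],-5],[[0,0,0],-5],[[0,0,0],-5],[[0,0,0],-5],[[0,0,0],-5],[[0,0,0],-5],[[0,0,0],-5],[[0,0,0],-5],[[0,0,0],-5],[[0,0,0],-5],[[0,0,0],-5],[[0,0,0],-4],[[0,0,0],-3],[[0,0,0],0],[[0,0,0],0]]}}

```text
clock: 35.32
tcp_pos: [659.6, -228.6, 196.2]
tool_rot: [3.14, 0.0, -1.347]
ft_force: [-4.3, 2.0, 4.9]
opening: 0.158
grip_force: 28.8
```

```bash
python3 -c "
from h import *
s=ctrl.read_state();print(s['tool_rot'],s['ft_force'],s['ft_torque'],s['q'][5])"
```

```text
[ 3.13982793e+00  2.91050138e-04 -1.34719822e+00] [-4.27744097  1.99322234  4.9093211 ] [ 0.26392642  0.79117749 -0.04732069] 2.4783586854894186
```

>>> {"method": "jog_arm", "body": {"deltas": [[[0,0,0],-1],[[0,0,0],-1],[[0,0,0],-1],[[0,0,0],-1],[[0,0,0],-1],[[0,0,0],-1],[[0,0,0],0],[[0,0,0],0]]}}

```text
clock: 35.98
tcp_pos: [659.7, -228.7, 196.3]
tool_rot: [3.14, -0.001, -1.449]
ft_force: [-3.5, 0.7, 6.0]
opening: 0.161
grip_force: 42.3
```

```bash
python3 -c "
from h import *
s=ctrl.read_state();print(s['tool_rot'],s['ft_force'],s['ft_torque'],s['q'][5])"
```

```text
[ 3.13961385e+00 -9.65387191e-04 -1.44917269e+00] [-3.54773784  0.68273013  5.99949387] [0.20404483 0.68929639 0.82941476] 2.580881284878774
```

>>> {"method": "jog_arm", "body": {"deltas": [[[0,0,0],0],[[0,0,0],0],[[0,0,0],0],[[0,0,0],0],[[0,0,0],0],[[0,0,10],0],[[0,0,30],0],[[0,0,35],0],[[0,0,35],0],[[-22,-7,27],6],[[-22,-7,0],6],[[-22,-7,0],6],[[-22,-7,0],6],[[-22,-7,0],6],[[-22,-7,0],6],[[-22,-7,0],6],[[-22,-7,0],6],[[-22,-7,0],6],[[-22,-7,0],4],[[0,0,0],0]], "gripper": 50}}

```text
clock: 37.65
tcp_pos: [437.4, -299.2, 332.8]
tool_rot: [3.14, 0.0, -0.44]
ft_force: [0.3, -1.0, -1.0]
opening: 0.584
grip_force: 0.0
```

```bash
python3 - <<'E'
from h import *
p,W=cloud("top"); s=ctrl.read_state();print(s["tcp_pos"],np.degrees(s["tool_rot"]))
cv2.imwrite("pics/t5.png",cv2.resize(p[150:290,190:400,::-1],None,fx=3.8,fy=3.8,interpolation=cv2.INTER_CUBIC))
W[W[...,2]>130]=np.nan
h=p[...,0].astype(int)-p[...,1:].max(2)
m=(h>60)&(np.hypot(W[...,0]-659,W[...,1]+228)<45)&(W[...,2]>30);X=W[m];print(len(X),X.mean(0),cv2.minAreaRect(X[:,:2].astype(np.float32)))
for g in ((546,127,95),(545,-27,104),(546,-349,88)):
    k=(W[...,2]>g[2])&(np.hypot(W[...,0]-g[0],W[...,1]-g[1])<60);X=W[k][:,:2];print("knob",(X.min(0)+X.max(0))/2, W[k][:,2].max())
E
```

```text
[ 438.65232437 -298.92046764  332.97710601] [ 1.79981726e+02 -6.26190151e-02 -2.53568670e+01]
58 [ 658.13294692 -226.27262593   43.81557843] ((658.987548828125, -226.6849365234375), (14.575185775756836, 40.83541488647461), 8.81761646270752)
knob [545.65231578 128.66959946] 112.99527556355282
knob [544.54651917 -26.74680732] 117.35930016338706
knob [ 546.33393821 -348.31103162] 107.44816785974959
```

View pics/t5.png

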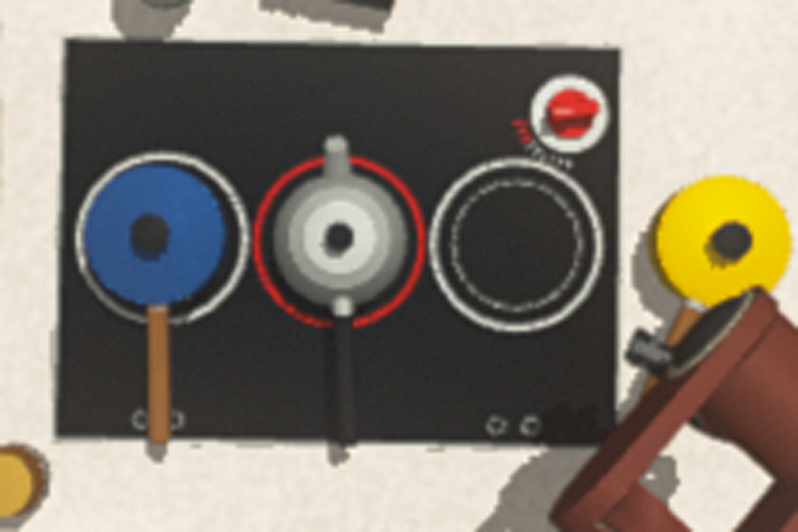

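Saucepan and kettle are each inside their rings; dial bar is turned ~80° (1.4 rad). Now the milk pan.

>>> {"method": "jog_arm", "body": {"deltas": [[[0,0.5,-20],1],[[0,0,-20],0],[[0,0,-20],0],[[0,0,-20],0],[[0,0,-20],0],[[0,0,-10],0],[[0,0,-6],0],[[0,0,-3],0],[[0,0,0],0],[[0,0,0],0]]}}

```text
clock: 38.53
tcp_pos: [440.4, -298.3, 214.3]
tool_rot: [3.141, -0.002, -0.422]
ft_force: [0.7, 0.1, 0.2]
opening: 0.586
grip_force: 0.0
```

>>> {"method": "jog_arm", "body": {"deltas": [[[0,0,0],0],[[0,0,0],0],[[0,0,0],0],[[0,0,0],0],[[0,0,0],0],[[0,0,0],0],[[0,0,0],0],[[0,0,0],0],[[0,0,1],0],[[0,0,0],0]], "gripper": 5, "newtons": 40}}

```text
clock: 39.37
tcp_pos: [440.0, -298.2, 214.3]
tool_rot: [3.141, -0.001, -0.423]
ft_force: [-0.3, -3.3, 2.5]
opening: 0.198
grip_force: 39.6
```

```bash
python3 ring.py 546 -349 88; python3 - <<'E'
from h import *
p,W=cloud("top")
uv=np.argwhere((p.min(2)>140))[:,::-1]
F=floorpts("top",uv)[:,:2]; d=np.hypot(*(F-[544.5,-182]).T); F=F[(d>66)&(d<84)]
f=least_squares(lambda q:np.hypot(F[:,0]-q[0],F[:,1]-q[1])-q[2],[544,-182,73],loss="soft_l1");print("ring",f.x,len(F))
E
```

```text
39.3667 [ 439.95877365 -298.16855216  214.33244984] [ 3.14134369e+00 -1.25857299e-03 -4.22550046e-01] [-0.33302425 -3.33245629  2.49203902]
knob [ 546.33406606 -348.42624563] 107.85768273245993
ring [ 544.25661006 -181.88939324   72.72073158] 196
```

>>> {"method": "jog_arm", "body": {"deltas": [[[0,2,0],0],[[0,5,0],0],[[0,8,0],0],[[-0.5,11,0],0],[[0,11,0],0],[[-0.5,11,0],0],[[0,11,0],0],[[-0.5,11,0],0],[[0,11,0],0],[[-0.5,11,0],0],[[0,11,0],0],[[0,11,0],0],[[0,11,0],0],[[0,11,0],0],[[0,10,0],0],[[0,8,0],0],[[0,6,0],0],[[0,4,0],0],[[0,2,0],0],[[0,0,0],0]]}}

```text
clock: 41.13
tcp_pos: [437.8, -131.6, 214.2]
tool_rot: [-3.141, 0.001, -0.422]
ft_force: [-0.4, -3.3, 4.4]
opening: 0.204
grip_force: 39.9
```

```bash
python3 ring.py 545 -185 88
```

```text
41.1333 [ 437.84223644 -131.60026051  214.22679323] [-3.14118389e+00  5.69080008e-04 -4.21669617e-01] [-0.38220429 -3.33125174  4.40303291]
knob [ 543.95421161 -181.78838764] 104.30234418480839
```

>>> {"method": "jog_arm", "body": {"deltas": [[[0,0,0],0],[[0,0,0],0],[[0,0,0],0],[[0,0,0],0],[[0,0,0],0],[[0,0,8],0],[[0,0,20],0],[[0,0,30],0],[[0,0,30],0],[[0,0,30],0],[[-5,-25,0],0],[[-8,-30,0],0],[[-8,-30,0],0],[[-8,-30,0],0],[[-8,-30,0],0],[[-8,-30,0],0],[[-8,-30,0],0],[[-8,-30,0],0],[[-8,-30,0],0],[[0,-20,0],0]], "gripper": 50}}

```text
clock: 42.85
tcp_pos: [367.5, -419.3, 332.9]
tool_rot: [3.141, -0.0, -0.424]
ft_force: [0.4, -0.3, -0.0]
opening: 0.583
grip_force: 0.0
```

>>> {"method": "jog_arm", "body": {"deltas": [[[0,0,0],0],[[0,0,0],0],[[0,0,0],0],[[0,0,0],0],[[0,0,0],0],[[0,0,0],0],[[0,0,0],0],[[0,0,0],0],[[0,0,0],0],[[0,0,0],0],[[0,0,0],0],[[0,0,0],0]]}}

```text
clock: 43.85
tcp_pos: [368.8, -417.0, 332.2]
tool_rot: [-3.142, 0.0, -0.422]
ft_force: [-0.7, -0.1, -0.2]
opening: 0.584
grip_force: 0.0
```

```bash
cat > fin.py <<'E'
from h import *
p,W=cloud("top",save="t6"); s=ctrl.read_state();print(s["clock"],s["tcp_pos"],s["ft_force"])
W[W[...,2]>130]=np.nan
for g in ((546,127,95),(545,-27,104),(544,-182,88)):
    k=(W[...,2]>g[2])&(np.hypot(W[...,0]-g[0],W[...,1]-g[1])<60);X=W[k][:,:2];print("knob",(X.min(0)+X.max(0))/2, W[k][:,2].max())
for mm in comps(W,50,90,(380,680,290,480)):
    X_=W[mm][:,:2];f=least_squares(lambda q:np.hypot(X_[:,0]-q[0],X_[:,1]-q[1])-29,X_.mean(0),loss="soft_l1");print("cup",f.x.round(1),len(X_))
h=p[...,0].astype(int)-p[...,1:].max(2)
m=(h>60)&(np.hypot(W[...,0]-659,W[...,1]+228)<45)&(W[...,2]>30);X=W[m];print(cv2.minAreaRect(X[:,:2].astype(np.float32)))
report(W,p,20,200,(700,830,-100,350))
E
python3 fin.py
```

```text
43.9 [ 368.81465574 -417.00906205  332.1736675 ] [-0.41367081 -0.46583544  0.06125528]
knob [545.63888648 126.89032355] 112.45972251952469
knob [544.50306939 -26.73688848] 118.74680409683543
knob [ 544.10570821 -181.96622054] 105.87730686893725
cup [616.1 380.2] 154
cup [535.1 378.6] 149
cup [453.6 380.4] 157
((658.7516479492188, -226.8944854736328), (13.91954231262207, 40.951316833496094), 10.128344535827637)
865 circ [794. -24.] 66 rect [796. -24.] [110.  81.] 79.8 zmax 81.0 col [200 195 182]
468 circ [779. 129.] 34 rect [778. 130.] [67. 64.] 85.3 zmax 115.0 col [175 178 169]
451 circ [729. 305.] 33 rect [729. 303.] [62. 63.] 10.6 zmax 125.0 col [172 173 163]
```

View pics/t6.png

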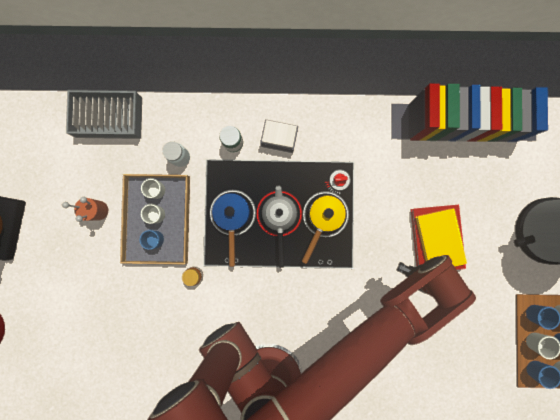

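Cups stand in the tray, the three pots are centred on their rings ((232,213), (279,212), (325,213)), the dial is at its stop (340,179), and the bystanders are unmoved.

```bash
python3 -c "
from rig import ctrl
print(ctrl.close_job())"
```

```text
the job is handed in; nothing more can be done
None
```

I handed the job in after about 44 s of robot time: all three cups present are upright in the tray, the saucepan, kettle and milk pan are each on their rings, the red dial is at its stop, and nothing else looked moved in the final picture.

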